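Open a sample carrier and take the cap off its jar

ROBOT

A 7-joint arm with a two-finger parallel gripper is mounted at the origin on the work surface. World frame = base frame: x ahead of the robot, y to its left, z up, the work surface at z = 0. Lengths are in m, angles in rad, forces in N, time in s.
With the tool pointing down it reaches from about 0.425 to 0.875 m from the base axis. Payload 4.7 kg.
Tool frame: the origin (TCP) lies midway between the tips of the shut fingers; the grasp point (between the pads) lies 19 mm behind it; z points along the fingers, y is the direction in which the jaws open and shut (so a half turn about z gives the same grasp; the last joint's range is limited). The gripper opens to 87 mm and grips with 3 to 60 N. Pads are 19 mm wide; open, the fingers measure 117 mm over their backs; the gripper's body (75 mm by 190 mm) begins 51 mm behind the grasp point.
Start: joints at [1.323, 0.321, -0.07, 1.45, 0.023, 1.371, -0.057], TCP at [0.168, -0.628, 0.191] pointing down, gripper open.
Joint ranges: [-2.86, 2.86], [-0.3, 2.09], [-1.38, 1.24], [0.06, 2.45], [-1.56, 4.7], [0.09, 2.05], [-2.69, 2.69]. Speed limits (rad/s): [2.57, 2.57, 3.14, 3.14, 3.14, 3.14, 3.14].

INTERFACE

Orientations are given as a rotation vector (axis times angle).
In Python, from bench import get_state, eyes, job gives the robot as it stands. The module is installed in compiled form; this text tells all that it offers.
- The arm moves only by the shell command python3 -m jog 'ROWS' [FORCE]. ROWS is JSON, a list that holds one entry, the list of rows, each a list of 5 numbers: the opening, from 0 (shut) to 1 (fully open), then the shift along the tool's x, y, z in units of 40 mm (1.0 is 40 mm), then the turn about the tool's z in units of 5 degrees (1.0 is 5 degrees). In form: [[[jaw, dx, dy, dz, turn], ...]]. A call has 1 to 10 rows; each row shifts and turns the commanded pose from where the row before left it, along the tool's axes as they then stand; what a row does not reach is not made up. A row lasts 1/8 s, in which the tool goes at most 62.5 mm and 10.7 degrees, less where a joint would pass 70% of its speed; a pose out of reach is approached as far as the arm can. A call is refused whole if a number of a shift passes 1 or a number of a turn 1, either way. A call with a gripper value outside its range is refused whole. The fingers move at their own pace and stop on an object; FORCE is the grip in N (left out, the last holds). Time passes only in rows, so rows that do not move let the fingers close. It gives the time, the measured TCP pose, the force and the opening at its end, in the units of the state.
- get_state(): the state, without advancing time (a new reading comes with each control period).
- eyes.get_image(name): name is "side" or "top" or "wrist"; returns (picture, depth): 384x512x3 uint8, red, green, blue; 384x512 float32, m along the optical axis (not along the pixel's ray), 0 where there is no reading.
- eyes.camera_params(name): a dict with "camera_matrix" (3x3 intrinsics, pixels), "k1" (the pictures are not rectified: a ray, as slopes to the right and down, at radius r is drawn at 1 + k1 r^2 times it, then the intrinsics apply), "pose" (4x4, takes a point from camera to world coordinates); the wrist camera has in their place "mount" (4x4, takes a point from camera to tool coordinates, whose origin is the TCP and whose axes are the flange's). Camera axes: x right, y down, z forward; pixel columns grow to the right and rows downward; lengths in m; the calibration is good to about 2 mm. A picture is of the moment at which its call begins: read the wrist's pose just before it. camera_params takes no time and is no camera call.
- job.close_job(): hands the job in, once; it reports no verdict.
The state is a dict: "time": time; "joint_positions": joint angles; "qd": joint speeds; "joint_torque": joint torques, N m; "position": TCP position; "tool_rot": TCP orientation; "ft_force": force on the tool from outside, world axes, zero at the start; "torque": the same for the moment, N m; "grip_width": opening from 0.0 (shut) to 1.0 (fully open).
Only numpy, scipy, OpenCV 4.12 (cv2) and the standard library are available. Lean on these libraries where they do the work, as an engineer would, in place of code of your own. Each camera call takes 0.05 s, during which the arm holds its last target. There are 200 camera calls.

TASK

Pry up the clear hinged cover of the white sample carrier with the blade of the opener, swing the cover open until it leans back past upright, and lay the opener back down on the deck. Then unscrew the cap of the square jar, which the carrier's square pocket keeps from turning: turn it anticlockwise until the thread lets go, lift it straight off without pulling the jar out, and finish while still holding the cap level in the gripper, centred a few centimetres above the jar's neck. Leave everything else on the deck where it is.

Things in the scene. Friction and masses are not known exactly. Their poses are not given: they have to be found in the camera images.
- carrier: White block fixed to the deck, 110 (x) x 100 (y) x 50 mm high, with a clear box-shaped cover on top (to 110 mm above the deck when shut). Origin: centre of its underside. Its -x side is the front, where the cover is pried; the hinge is on its far (+x) top edge. A square pocket in its middle holds the jar. In front a ledge sticks out 14 mm, 60 mm wide, top 50 mm above the deck.
- cover (a joint): Angle of the carrier's cover, rad: 0 shut, grows as its front edge rises and swings back over the hinge, stop at 1.95. The hinge is stiff: the cover stays where it is left, and takes 2 to 3 N at the front lip to move. Clear shell 110 x 100 x 60 mm with a grey rim.
- cover_lip (a point): Moves with the cover: middle of the underside of the grey pry lip on its front, a plate 14 mm deep (x), 60 mm wide, 4 mm thick. With the cover shut it is 58 mm above the deck, 8 mm above the ledge: the blade goes into this slot (14 mm deep) from the front, level, along the carrier's +x. The point is 117 mm in front of the hinge axis and 8 mm above it.
- cover_hinge (a point): Fixed to the carrier: the middle of the cover's hinge axis (along the carrier's y), 55 mm beyond the carrier's centre along its +x, 50 mm above the deck.
- opener: Prying tool, loose on the deck: black handle 80 mm long (x), 18 mm wide, 22 mm high, with a flat steel blade 16 mm wide, 3 mm thick, at mid-height, ending 105 mm from the origin along its +x. 90 g. Origin: centre of the handle's underside. It lies to the robot's left or right, blade pointing roughly away from the robot.
- opener_tip (a point): Middle of the front edge of the opener's blade, 105 mm ahead of the opener's origin along its x and 11 mm above its underside.
- jar: Loose square amber jar, body 60 x 60 x 58 mm high, round neck 34 mm thick; 0.3 to 0.65 kg; origin at the centre of its underside. It stands in the carrier's pocket (63 mm square, floor 8 mm above the deck), so it cannot turn, but it can be lifted out. The flat shoulder of the body is 66 mm above the deck.
- cap: Black round cap with 12 flat sides, 52 mm across flats, 26 mm high, on the jar; a small rib on top lies along its +x. 30 to 50 g. Origin: centre of its skirt's underside: about 75 mm above the deck when screwed on (9 mm above the jar's shoulder), the cap's top at 101 mm. It starts with its x axis 0.44 to 0.70 rad anticlockwise (from above) of the jar's x axis.
- spanner: Bystander: flat steel spanner 160 mm long, lying loose on the side opposite the opener. Leave alone.
- rack: Bystander: fixed white block 100 x 100 x 55 mm with four holes holding two tubes.
- tube_a: Bystander: tube 27 mm thick, 122 mm high with a blue cap, standing in the rack. Origin: centre of its underside.
- tube_b: Bystander: a second such tube in the rack.
- flask: Bystander: white round bottle, 64 mm thick, 150 mm high, loose. Origin: centre of its underside.
- spare_cap: Bystander: grey spare cap, 52 mm wide, lying loose on the deck to the right of the carrier.
- gasket: Bystander: black rubber ring, 48 mm wide, 6 mm high, loose on the deck near the robot.
- vial: Bystander: small jar 40 mm thick, 70 mm high, loose, to the left of the carrier.
- jar_neck (a point): Centre of the top of the jar's neck, 83 mm above the jar's underside, under the cap. Three sloping threads hold the cap's lugs; a sprung seal pushes it up with 10 to 20 N, turning takes a few tenths of N m. The thread lets go where the cap's x axis is 1.42 to 1.80 rad anticlockwise of the jar's; at 1.85 is a stop. A turn of 1.05 rad suits every start, in one grasp. Clockwise only meets a stop.
There are look-alikes about, which are no part of the job. Several things look just like the opener: the one meant starts farthest to the robot's right. Of the things that look like the carrier, take the one that is farthest to the robot's right at the start.

How it is judged:
On the way, in this order (a step that is already met when the one before it is completed fails the run):
1. the cover is pried up by the opener's blade (0.2 rad or more, opener touching the cover, fingers not) (value of joint cover above 0.2 rad and contact force between opener and carrier above 0.2 N and contact force between the fingers and carrier below 0.5 N), for 0.05 s.
2. the cover is swung past upright (value of joint cover above 1.6 rad), for 0.2 s.
3. the cap is off its thread, held in the fingers, the jar still in its pocket (z of cap in the frame of jar above 0.076 m and contact force between the fingers and cap above 1 N and z of jar in the frame of carrier below 0.016 m), for 0.1 s.
At the end, for the whole second after the job is handed in: Gripper alone holds the cap, still, level to 0.25 rad, within 25 mm of the jar's axis, about 20 to 80 mm above its screwed-on height; jar in its pocket (raised at most 5 mm); cover past upright (over 1.58 rad); opener lying still on the deck, released (contact force between the fingers and cap above 1 N and z of cap in the frame of jar between 0.086 and 0.15 m and horizontal distance between cap and jar below 0.025 m and angle between cap's own z axis and vertical below 0.25 rad and linear speed of cap below 0.03 m/s and contact force between cap and jar below 0.1 N and contact force between cap and carrier below 0.1 N and contact force between each of cap, the fingers and opener below 0.1 N and value of joint cover above 1.58 rad and z of jar in the frame of carrier below 0.013 m and angle between jar's own z axis and vertical below 0.1 rad and height (world z) of each of opener_tip, opener below 0.03 m and linear speed of opener below 0.02 m/s); the arm keeps its last pose, push and grip.
It fails at once if the shut cover is opened with the fingers instead of the blade (value of joint cover between 0.05 and 0.2 rad and contact force between the fingers and carrier above 2 N).
It fails at once if the jar is pulled up in its pocket by more than 15 mm (z of jar in the frame of carrier above 0.023 m).
It fails at once if a bystander is moved by more than 30 mm (distance of any of spanner, tube_a, tube_b, flask, spare_cap, gasket, vial from where it was at the start of the episode above 0.03 m).
It also fails if it takes over 66 s, if anything falls off the work surface, if the arm or the gripper's body presses on something with over 40 N, if the wrist force passes 120 N, or if a joint passes its speed limit or range.

## Working session

There is one attempt and no reset: what is moved stays moved. The work goes in short steps, Python scripts to look and compute and a shell command to move; the robot and the scene stay as the last step left them, time stands still between calls to the robot, and variables do not carry over. Pictures are saved under pics/ and viewed, about 8 in all and at most 12, crops included, and the job is handed in when it is done.

```bash
mkdir -p pics
cat > h.py <<'E'
import numpy as np, cv2
from scipy.spatial.transform import Rotation as R
from bench import get_state, eyes, job
def T(s=None):
    s=s or get_state(); M=np.eye(4); M[:3,:3]=R.from_rotvec(s["tool_rot"]).as_matrix(); M[:3,3]=s["position"]; return M
def grab(name,fn=None):
    M=T(); p=eyes.camera_params(name); im,d=eyes.get_image(name)
    P=M@np.array(p["mount"]) if "mount" in p else np.array(p["pose"])
    c=dict(K=np.array(p["camera_matrix"]),k1=p["k1"],P=P,im=im,d=d)
    if fn: cv2.imwrite("pics/"+fn,im[:,:,::-1])
    return c
def rays(c,uv):
    uv=np.atleast_2d(np.float64(uv)).reshape(-1,1,2)
    x=cv2.undistortPoints(uv,c["K"],np.array([c["k1"],0,0,0.]))[:,0]
    return np.c_[x,np.ones(len(x))]
def plane(c,uv,z):
    r=rays(c,uv)@c["P"][:3,:3].T; o=c["P"][:3,3]
    return o+r*((z-o[2])/r[:,2])[:,None]
def depthpt(c,uv):
    uv=np.atleast_2d(uv); z=np.array([c["d"][int(v),int(u)] for u,v in uv])
    return (rays(c,uv)*z[:,None])@c["P"][:3,:3].T+c["P"][:3,3]
E
python3 - <<'E'
from h import *
a=grab("top","top.png");b=grab("side","side.png")
np.savez("t.npz",**a);np.savez("s.npz",**b)
s=get_state();print(s["time"],s["position"],s["tool_rot"],T()[:3,:3].round(2),eyes.camera_params("wrist")["mount"])
for c in (a,b):print(c["P"].round(2),c["K"])
E
```

```text
0.1 [ 0.16801043 -0.62732805  0.18964471] [-3.11299951e+00 -4.09786149e-01  5.39145727e-04] [[ 0.97  0.26 -0.  ]
 [ 0.26 -0.97  0.  ]
 [-0.   -0.   -1.  ]] [[-9.50434075e-04 -9.59512514e-01 -2.81664398e-01  7.75121194e-02]
 [ 9.99999548e-01 -9.00851161e-04 -3.05525596e-04 -6.94524627e-04]
 [ 3.94179321e-05 -2.81664561e-01  9.59512936e-01 -1.93687170e-01]
 [ 0.00000000e+00  0.00000000e+00  0.00000000e+00  1.00000000e+00]]
[[ 0.01 -0.99  0.1   0.43]
 [-1.   -0.01 -0.03  0.06]
 [ 0.03 -0.1  -0.99  1.18]
 [ 0.    0.    0.    1.  ]] [[375.93223044   0.         250.97129858]
 [  0.         375.93223044 190.35446841]
 [  0.           0.           1.        ]]
[[ 0.78 -0.47  0.41  0.16]
 [-0.62 -0.6   0.5  -0.4 ]
 [ 0.01 -0.64 -0.77  0.79]
 [ 0.    0.    0.    1.  ]] [[356.07840783   0.         262.44678915]
 [  0.         356.07840783 194.78958166]
 [  0.           0.           1.        ]]
```

View pics/top.png

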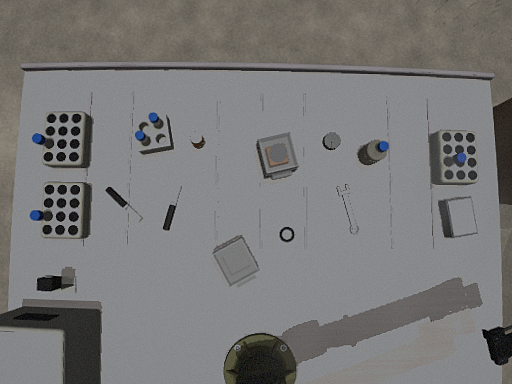

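View pics/side.png

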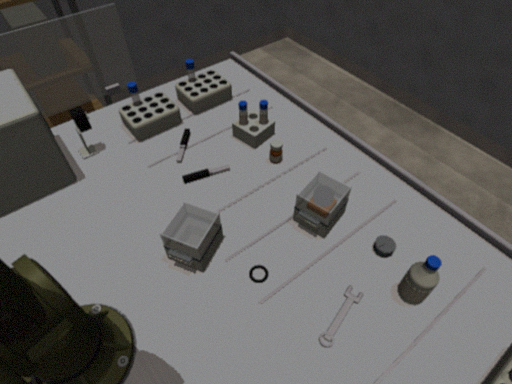

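Run:
```python
from h import *
a=np.load("t.npz");b=np.load("s.npz")
f=lambda im,u,v,w,h:cv2.resize(im[v:v+h,u:u+w,::-1],(390,290),interpolation=cv2.INTER_CUBIC)
cv2.imwrite("pics/crop.png",np.vstack([np.hstack([f(a["im"],250,120,67,60),f(a["im"],420,180,80,70)]),np.hstack([f(a["im"],95,165,107,80),f(b["im"],280,160,90,80)])]))
for n,c,ps in(("top",a,[(277,153),(237,260),(460,216),(172,208),(120,196),(484,347)]),):
  for p in ps: print(p,depthpt(c,p).round(3))
```

```text
(277, 153) [[ 0.647 -0.041  0.109]]
(237, 260) [[0.341 0.071 0.11 ]]
(460, 216) [[ 0.469 -0.622  0.054]]
(172, 208) [[0.49  0.273 0.022]]
(120, 196) [[0.526 0.441 0.005]]
(484, 347) [[ 0.043 -0.733 -0.002]]
```

View pics/crop.png

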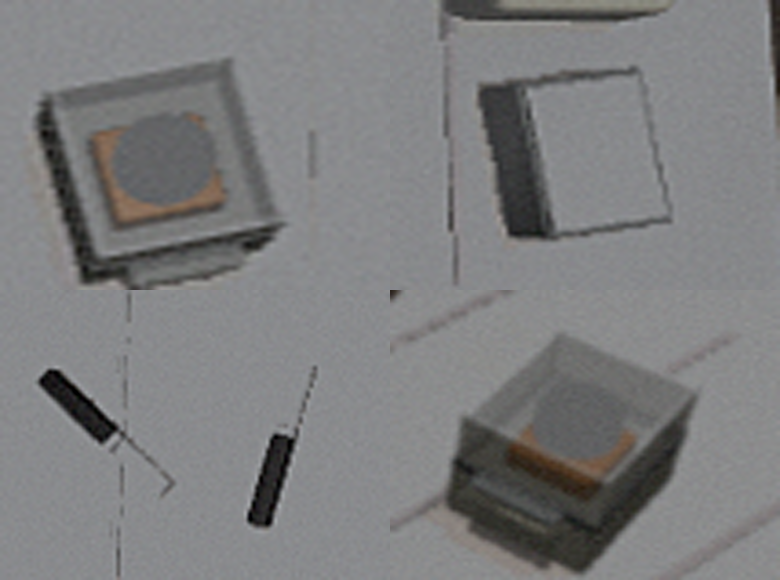

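Run:
```python
from h import *
a=np.load("t.npz")
vv,uu=np.mgrid[0:384,0:512]
P=depthpt(a,np.c_[uu.ravel(),vv.ravel()]).reshape(384,512,3)
z=P[...,2]
def rect(pts):
    (c,s,an)=cv2.minAreaRect(np.float32(pts*1000)); print(np.round(c,1),np.round(s,1),an,len(pts))
    print(cv2.boxPoints((c,s,an)).round(0).tolist())
m=(uu>250)&(uu<310)&(vv>125)&(vv<182)
print("cover");rect(P[m&(z>.1)&(z<.118)][:,:2])
rect(P[m&(z>.03)&(z<.12)][:,:2])
print(np.histogram(z[m],bins=np.arange(0,.13,.01)))
m=(uu>155)&(uu<190)&(vv>175)&(vv<240)
g=a["im"].mean(2)
h=m&(g<60)
print("handle",z[h].mean());uv=np.c_[uu[h],vv[h]];rect(plane(a,uv,.022)[:,:2])
rect(P[m&(z>.016)][:,:2]); rect(P[m&(z>.008)][:,:2])
q=P[m&(z>.008)&(z<.018)];print(q[np.argsort(q[:,0])][::4].round(3))
```

```text
cover
[652.2 -43.7] [109.2  99.3] 14.139005661010742 1265
[[587.0, -9.0], [611.0, -105.0], [717.0, -78.0], [693.0, 18.0]]
[644.8 -45. ] [124.2 100.4] 14.079179763793945 1542
[[572.0, -11.0], [597.0, -109.0], [717.0, -79.0], [693.0, 19.0]]
(array([748,  13,  14,  15,  23,  53, 111,  21,  26,  28, 770, 495]), array([0.  , 0.01, 0.02, 0.03, 0.04, 0.05, 0.06, 0.07, 0.08, 0.09, 0.1 ,
       0.11, 0.12]))
handle 0.03491253460743481
[462.1 282.2] [19.5 77. ] 75.4045181274414 161
[[422.0, 282.0], [497.0, 263.0], [502.0, 282.0], [427.0, 301.0]]
[432.9 192.6] [235.8 115.1] 61.718162536621094 165
[[326.0, 116.0], [428.0, 62.0], [539.0, 269.0], [438.0, 324.0]]
[494.5 182.3] [139.5 238.2] 1.4004055261611938 282
[[422.0, 300.0], [428.0, 62.0], [567.0, 65.0], [561.0, 303.0]]
[[0.422 0.285 0.014]
 [0.434 0.294 0.018]
 [0.444 0.291 0.018]
 [0.453 0.277 0.012]
 [0.465 0.274 0.016]
 [0.475 0.271 0.015]
 [0.49  0.266 0.009]
 [0.502 0.277 0.018]
 [0.503 0.263 0.011]
 [0.506 0.266 0.013]
 [0.509 0.272 0.014]
 [0.512 0.266 0.014]
 [0.515 0.272 0.015]
 [0.515 0.267 0.011]
 [0.518 0.276 0.011]
 [0.521 0.267 0.012]
 [0.524 0.26  0.013]
 [0.527 0.273 0.014]
 [0.528 0.27  0.01 ]
 [0.531 0.261 0.012]
 [0.534 0.257 0.015]
 [0.537 0.257 0.014]
 [0.537 0.261 0.01 ]
 [0.54  0.261 0.013]
 [0.543 0.255 0.012]
 [0.546 0.264 0.012]
 [0.549 0.267 0.015]
 [0.55  0.265 0.01 ]
 [0.553 0.255 0.011]
 [0.556 0.265 0.01 ]
 [0.559 0.255 0.011]
 [0.562 0.258 0.013]]
```

Look-alikes, top view. Carrier: (277,153), (237,260, empty) and a plain box at (460,216), so I take (277,153). Opener: (172,208) and a hooked tool at (120,196), so I take (172,208). The crop confirms both choices.

```bash
cat >> h.py <<'E'
def go(x,y,z,head=None):
    M=T(); h=np.arctan2(M[1,0],M[0,0]); head=h if head is None else head
    d=np.array([x,y,z])-M[:3,3]; tx=np.array([np.cos(head),np.sin(head),0]); ty=np.array([np.sin(head),-np.cos(head),0])
    s=get_state()
    print("t %.1f pos %s head %.3f | turn units %.2f then dx %.2f dy %.2f dz %.2f (units) F %s w %.3f q %s"%(s["time"],M[:3,3].round(4),h,-np.degrees(head-h)/5,d@tx/.04,d@ty/.04,-d[2]/.04,np.round(s["ft_force"],1),s["grip_width"],np.round(s["joint_positions"],2)))
E
python3 -m jog '[[[1,0,0,0,0.98],[1,0,0,0,0.98],[1,0,0,0,0.98],[1,0,0,0,0.98],[1,0,0,0,0.98],[1,0,0,0,0.98],[1,1,0,0,0],[1,1,0,0,0],[1,1,0,0,0],[1,1,0,0,0]]]'
python3 -m jog '[[[1,1,0,0,0],[1,1,0,0,0],[1,1,0,0,0],[1,0,-1,0,0],[1,0,-1,0,0],[1,0,-1,0,0],[1,0,-1,0,0],[1,0,-1,0,0],[1,0,-1,0,0],[1,0,-1,0,0]]]'
python3 -c "
from h import *
go(.483,.277,.19,-.255)"
```

```text
time: 1.35
position: [0.3242, -0.6677, 0.19]
tool_rot: [-3.116, 0.394, 0.001]
ft_force: [-0.1, -0.5, 0.2]
grip_width: 0.999
time: 2.6
position: [0.509, -0.4247, 0.1901]
tool_rot: [-3.116, 0.393, 0.001]
ft_force: [0.3, -0.4, 0.3]
grip_width: 1.003
t 2.6 pos [ 0.509  -0.4247  0.1901] head -0.251 | turn units 0.04 then dx -5.05 dy -16.81 dz 0.00 (units) F [ 0.3 -0.4  0.3] w 1.003 q [ 0.76  0.35 -0.14  1.41  0.05  1.38 -1.2 ]
```

```bash
python3 -m jog '[[[1,-0.3,-1,0,0],[1,-0.3,-1,0,0],[1,-0.3,-1,0,0],[1,-0.3,-1,0,0],[1,-0.3,-1,0,0],[1,-0.3,-1,0,0],[1,-0.3,-1,0,0],[1,-0.3,-1,0,0],[1,-0.3,-1,0,0],[1,-0.3,-1,0,0]]]'
python3 -m jog '[[[1,-0.3,-1,0,0],[1,-0.3,-1,0,0],[1,-0.3,-1,0,0],[1,-0.3,-1,0,0],[1,-0.3,-1,0,0],[1,-0.3,-1,0,0],[1,-0.2,-0.8,0,0],[1,0,0,0,0],[1,0,0,0,0]]]'
python3 - <<'E'
from h import *
go(.483,.277,.19,-.255)
c=grab("wrist","w1.png");np.savez("w1.npz",**c)
m=((c["im"].mean(2)<60)).astype(np.uint8)
n,l,st,ce=cv2.connectedComponentsWithStats(m)
for i in range(1,n):
    if st[i,4]>300:
        v,u=np.where(l==i);p=plane(c,np.c_[u,v],.022)[:,:2]*1000;r=cv2.minAreaRect(np.float32(p));print(st[i],np.round(r[0],1),np.round(r[1],1),r[2])
E
```

```text
time: 3.85
position: [0.4918, -0.0078, 0.1903]
tool_rot: [3.117, -0.394, -0.001]
ft_force: [0.4, 0.3, 0.7]
grip_width: 0.999
time: 4.97
position: [0.4825, 0.2732, 0.1901]
tool_rot: [3.115, -0.395, -0.001]
ft_force: [-0.1, -0.3, -0.3]
grip_width: 1.001
t 5.0 pos [0.4825 0.2732 0.1901] head -0.252 | turn units 0.03 then dx -0.01 dy -0.10 dz 0.00 (units) F [-0.1 -0.3 -0.3] w 1.001 q [ 0.06  0.17 -0.7   1.67  0.12  1.34 -2.48]
[    0   224   512   160 50423] [291.7 317.6] [732.1 245.9] 75.5361099243164
```

View pics/w1.png

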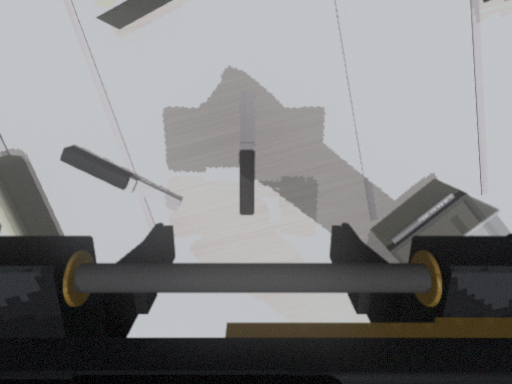

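The handle stands upright at (247,182) with the blade running up to (247,92). It is in line with the tool and nearly centred. The hooked decoy is at (100,168).

Run:
```python
from h import *
c=np.load("w1.npz")
m=np.zeros((384,512),np.uint8);s=(slice(125,222),slice(225,270))
m[s]=c["im"][s].mean(2)<75
n,l,st,ce=cv2.connectedComponentsWithStats(m)
for i in range(1,n):
    if st[i,4]>200:
        v,u=np.where(l==i);p=plane(c,np.c_[u,v],.022)[:,:2]*1000;r=cv2.minAreaRect(np.float32(p));print(st[i],np.round(r[0],1),np.round(r[1],1),r[2],cv2.boxPoints(r).round(0).tolist())
print(plane(c,[(247,92)],.011),plane(c,[(247,150),(247,213)],.022))
print(depthpt(c,[(247,182),(247,110),(247,92)]).round(4))
```

```text
[240 150  14  39 398] [480. 281.] [15.1 45.1] 75.55594635009766 [[456.0, 279.0], [500.0, 268.0], [504.0, 283.0], [460.0, 294.0]]
[[0.56297345 0.25870978 0.011     ]] [[0.50164282 0.27469743 0.022     ]
 [0.42757436 0.29419638 0.022     ]]
[[0.4649 0.2844 0.0214]
 [0.5441 0.2636 0.0125]
 [0.563  0.2587 0.0116]]
```

```bash
python3 -m jog '[[[1,0.04,-0.15,0.6,0.04],[1,0,0,0.8,0],[1,0,0,0.8,0],[1,0,0,0.8,0],[1,0,0,0.8,0],[1,0,0,0.5,0],[1,0,0,0.3,0],[1,0,0,0.06,0],[0,0,0,0,0],[0,0,0,0,0]]]' 45
python3 -m jog '[[[0,0,0,0,0],[0,0,0,0,0],[0,0,0,0,0]]]' 60
python3 -c "
from h import *
go(.4857,.2788,.004,-.2555)"
```

```text
time: 6.28
position: [0.4862, 0.2802, 0.0052]
tool_rot: [-3.115, 0.399, -0.002]
ft_force: [0.2, -0.6, 0.4]
grip_width: 0.851
time: 6.65
position: [0.4855, 0.2797, 0.0043]
tool_rot: [3.116, -0.399, 0.0]
ft_force: [0.7, -0.0, 0.5]
grip_width: 0.515
t 6.7 pos [0.4855 0.2797 0.0043] head -0.255 | turn units 0.01 then dx 0.01 dy 0.02 dz 0.01 (units) F [ 0.7 -0.   0.5] w 0.515 q [-0.01  0.37 -0.65  1.86  0.27  1.   -2.6 ]
```

```bash
python3 -m jog '[[[0,0,0,0,0],[0,0,0,0,0],[0,0,0,0,0],[0,0,0,0,0],[0,0,0,0,0],[0,0,0,-0.3,0],[0,0,0,-0.7,0],[0,0,0,-1,0],[0,0,0,-1,0],[0,0,0,-0.5,0]]]'
python3 -c "
from h import *
go(.466,-.091,.144,.246)"
```

```text
time: 7.9
position: [0.4865, 0.2806, 0.1473]
tool_rot: [-3.114, 0.399, -0.006]
ft_force: [0.6, -0.9, -0.6]
grip_width: 0.003
t 7.9 pos [0.4865 0.2806 0.1473] head -0.255 | turn units -5.74 then dx -2.76 dy 8.89 dz 0.08 (units) F [ 0.6 -0.9 -0.6] w 0.003 q [ 0.05  0.22 -0.7   1.72  0.15  1.26 -2.51]
```

Run:
```python
from h import *
c=grab("wrist","w2.png");np.savez("w2.npz",**c)
```

```text
(no output)
```

View pics/w2.png

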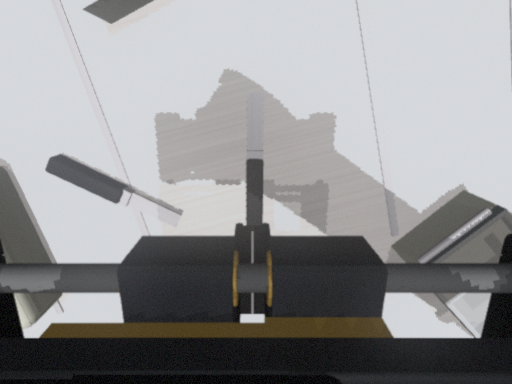

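```bash
python3 - <<'E'
from h import *
c=np.load("w2.npz")
print(plane(c,[(255,95)],.011).round(4),plane(c,[(255,151)],.022).round(4))
print(depthpt(c,[(255,110),(255,95),(255,165),(255,200),(248,200),(262,200)]).round(4))
E
python3 -m jog '[[[1,0,0,0,0],[1,0,0,0,0],[1,0,0,0,0],[1,0,0,0,0],[1,0,0,0,0],[1,0,0,0,0],[1,0,0,0,0],[1,0,0,0,0]]]'
python3 - <<'E'
from h import *
c=grab("wrist","w3.png");np.savez("w3.npz",**c)
M=T()
for q in ([0,0,0],[0,0,-.019],[0,.0435,0],[.01,0,.14]):
    p=np.linalg.inv(c["P"])@M@np.r_[q,1];p=p[:3]
    u=cv2.projectPoints(p.reshape(1,1,3),np.zeros(3),np.zeros(3),c["K"],np.array([c["k1"],0,0,0.]))[0];print(q,u.ravel().round(0))
m=np.zeros((384,512),np.uint8);s=(slice(125,232),slice(225,290))
m[s]=c["im"][s].mean(2)<75
v,u=np.where(m);p=plane(c,np.c_[u,v],.022)[:,:2]*1000;r=cv2.minAreaRect(np.float32(p));print(np.round(r[0],1),np.round(r[1],1),r[2],cv2.boxPoints(r).round(0).tolist())
E
```

```text
[[0.5622 0.2589 0.011 ]] [[0.5099 0.2725 0.022 ]]
[[0.5483 0.2625 0.0126]
 [0.5622 0.2589 0.0115]
 [0.4958 0.2761 0.021 ]
 [0.4595 0.2855 0.0217]
 [0.461  0.2928 0.0205]
 [0.4572 0.2785 0.0202]]
time: 8.95
position: [0.4855, 0.2797, 0.1442]
tool_rot: [3.116, -0.399, 0.0]
ft_force: [-0.1, -0.5, 0.1]
grip_width: 0.829
[0, 0, 0] [253. 220.]
[0, 0, -0.019] [253. 232.]
[0, 0.0435, 0] [320. 220.]
[0.01, 0, 0.14] [253. 162.]
[464.8 285.1] [16.1 76.1] 74.98789978027344 [[426.0, 287.0], [499.0, 267.0], [504.0, 283.0], [430.0, 303.0]]
```

View pics/w3.png

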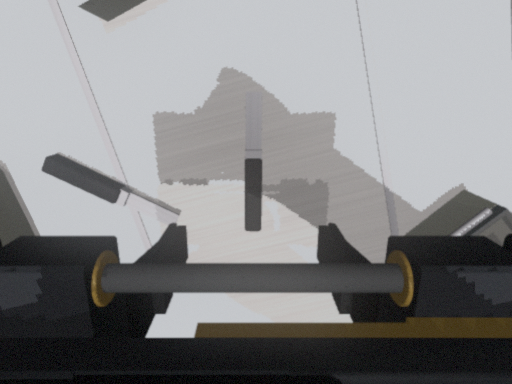

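The fingers closed without holding the handle, and the opener has not moved. I'll retry slightly lower and check the width before lifting.

```bash
python3 -m jog '[[[1,0,0,0.8,0],[1,0,0,0.8,0],[1,0,0,0.8,0],[1,0,0,0.8,0],[1,0,0,0.3,0],[1,0,0,0.07,0],[0.4,0,0,0,0],[0.4,0,0,0,0],[0.4,0,0,0,0],[0.4,0,0,0,0]]]' 60
python3 -m jog '[[[0.15,0,0,0,0],[0.1,0,0,0,0],[0.1,0,0,0,0],[0.1,0,0,0,0],[0.1,0,0,0,0],[0.1,0,0,0,0]]]'
python3 -m jog '[[[0,0,0,0,0],[0,0,0,0,0]]]'
```

```text
time: 10.25
position: [0.4857, 0.2798, 0.0018]
tool_rot: [-3.116, 0.399, -0.001]
ft_force: [0.4, -0.7, 0.1]
grip_width: 0.637
time: 11.0
position: [0.4855, 0.2797, 0.0014]
tool_rot: [3.116, -0.399, -0.0]
ft_force: [0.1, -0.0, 0.0]
grip_width: 0.111
time: 11.25
position: [0.4855, 0.2797, 0.0014]
tool_rot: [3.116, -0.399, -0.0]
ft_force: [-0.8, -0.4, 0.1]
grip_width: 0.015
```

Run:
```python
from h import *
c=grab("wrist");b=grab("side");a=grab("top")
np.savez("w4.npz",**c)
f=lambda im,u,v,w,h:cv2.resize(im[v:v+h,u:u+w,::-1],(390,290),interpolation=cv2.INTER_CUBIC)
cv2.imwrite("pics/m4.png",np.vstack([np.hstack([f(c["im"],0,0,512,384),f(b["im"],140,90,140,105)]),np.hstack([f(a["im"],120,160,110,82),f(c["im"],170,130,170,128)])]))
print(eyes.camera_params("wrist")["mount"][:3,3] if hasattr(eyes.camera_params("wrist")["mount"],"shape") else 0, get_state()["grip_width"])
```

```text
[ 0.07717659 -0.00057364 -0.19368872] 0.0007359274142905386
```

View pics/m4.png

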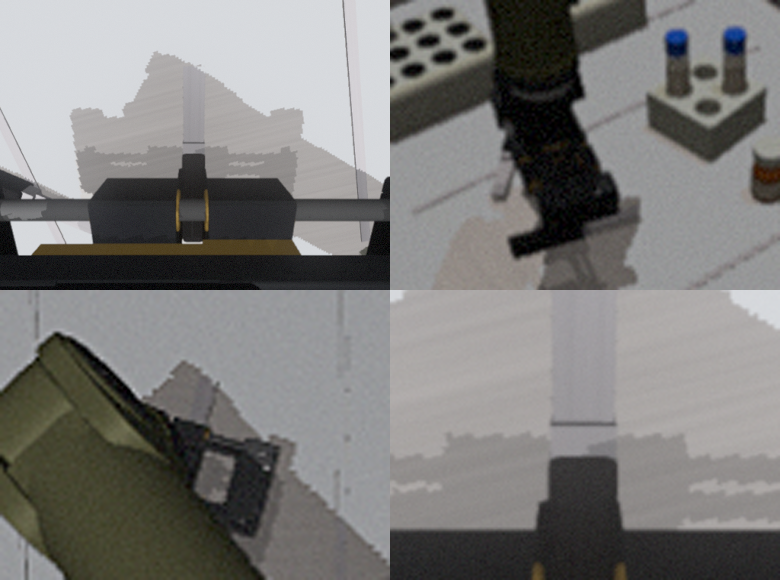

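Run:
```python
from h import *
c=np.load("w4.npz")
for u in (240,253,266):
  P=depthpt(c,[(u,v) for v in range(190,262,6)])
  print(u,P.round(4).tolist(), [int(c["im"][v,u].mean()) for v in range(190,262,6)])
c=np.load("w3.npz");print(depthpt(c,[(u,v) for u in (322,328,335) for v in range(226,256,8)]).round(3).tolist())
```

```text
240 [[0.5111, 0.2811, 0.0159], [0.5081, 0.2818, 0.018], [0.5043, 0.2829, 0.0171], [0.5021, 0.2833, 0.0215], [0.4983, 0.2844, 0.0206], [0.4947, 0.2853, 0.0208], [0.4983, 0.2837, 0.039], [0.4983, 0.2834, 0.0469], [0.4981, 0.2832, 0.0538], [0.4961, 0.2836, 0.056], [0.4966, 0.2832, 0.0633], [0.4959, 0.2832, 0.0678]] [142, 150, 139, 58, 55, 49, 47, 39, 33, 31, 31, 31]
253 [[0.5092, 0.2737, 0.0162], [0.506, 0.2745, 0.0175], [0.5023, 0.2755, 0.017], [0.4998, 0.2761, 0.0203], [0.4965, 0.277, 0.0211], [0.4931, 0.2779, 0.0216], [0.4948, 0.2775, 0.0347], [0.4952, 0.2774, 0.0436], [0.4944, 0.2776, 0.0491], [0.4945, 0.2776, 0.056], [0.4915, 0.2784, 0.0562], [0.4892, 0.279, 0.0576]] [139, 151, 140, 50, 51, 47, 44, 42, 43, 36, 37, 36]
266 [[0.5073, 0.2663, 0.0163], [0.504, 0.2672, 0.0171], [0.5001, 0.2681, 0.0162], [0.4982, 0.2688, 0.021], [0.4943, 0.2697, 0.0204], [0.491, 0.2706, 0.0211], [0.4942, 0.2705, 0.0375], [0.4943, 0.2708, 0.0455], [0.4944, 0.2711, 0.0526], [0.4946, 0.2713, 0.0593], [0.4944, 0.2716, 0.0649], [0.4952, 0.2717, 0.072]] [138, 136, 126, 56, 51, 49, 40, 40, 37, 38, 29, 27]
[[0.485, 0.241, 0.176], [0.484, 0.243, 0.185], [0.481, 0.244, 0.187], [0.476, 0.245, 0.187], [0.485, 0.238, 0.178], [0.485, 0.24, 0.187], [0.485, 0.242, 0.196], [0.482, 0.243, 0.198], [0.485, 0.235, 0.181], [0.485, 0.237, 0.19], [0.485, 0.239, 0.197], [0.485, 0.241, 0.205]]
```

Depth readings show the fingers ending roughly 25–30 mm above the reported TCP, so they closed above the handle. I'll open and lower carefully, watching the force.

```bash
python3 -m jog '[[[0.5,0,0,0,0],[0.5,0,0,0,0],[0.5,0,0,0,0],[0.5,0,0,0,0],[0.5,0,0,0,0],[0.5,0,0,0,0],[0.5,0,0,0.15,0],[0.5,0,0,0.15,0],[0.5,0,0,0,0]]]'
python3 - <<'E'
from h import *
c=grab("wrist","w5.png");np.savez("w5.npz",**c)
M=T();print(M[:3,3])
vv,uu=np.mgrid[190:384,0:512]
P=depthpt(c,np.c_[uu.ravel(),vv.ravel()]);Q=(np.c_[P,np.ones(len(P))]@np.linalg.inv(M).T)[:,:3]
g=c["im"][190:].reshape(-1,3).mean(1)
for lo,hi in((-.06,-.02),(.02,.06)):
  k=(Q[:,1]>lo)&(Q[:,1]<hi)&(abs(Q[:,0])<.014)&(Q[:,2]<.01)&(P[:,2]>.004)
  q=Q[k];o=np.argsort(-q[:,2])[:12];print(len(q),q[o].round(3).tolist())
E
```

```text
time: 12.52
position: [0.4848, 0.2794, -0.0115]
tool_rot: [3.115, -0.399, -0.002]
ft_force: [0.0, 0.2, 0.2]
grip_width: 0.502
[ 0.48509555  0.27956933 -0.01109042]
2091 [[0.009, -0.024, -0.03], [0.009, -0.025, -0.03], [0.004, -0.023, -0.031], [-0.009, -0.023, -0.031], [0.009, -0.026, -0.031], [0.009, -0.027, -0.031], [0.007, -0.022, -0.031], [0.009, -0.026, -0.031], [0.009, -0.023, -0.031], [-0.01, -0.022, -0.031], [0.01, -0.031, -0.031], [0.01, -0.028, -0.031]]
2133 [[0.006, 0.021, -0.03], [0.009, 0.023, -0.03], [0.006, 0.021, -0.031], [0.009, 0.025, -0.031], [-0.009, 0.021, -0.031], [0.01, 0.028, -0.031], [0.009, 0.024, -0.031], [0.009, 0.023, -0.031], [0.01, 0.026, -0.031], [0.009, 0.022, -0.031], [0.005, 0.021, -0.031], [-0.009, 0.021, -0.031]]
```

The fingertips measure 30 mm behind the reported TCP, with no sideways offset. From here on, true tip z = reported z + 0.030.

```bash
python3 -m jog '[[[0.5,0,0,0.15,0],[0.5,0,0,0.15,0],[0.5,0,0,0.1,0],[0,0,0,0,0],[0,0,0,0,0],[0,0,0,0,0],[0,0,0,0,0],[0,0,0,0,0],[0,0,0,0,0]]]'
python3 -c "
from h import *
go(.4857,.2788,.004,-.2555)"
```

```text
time: 13.7
position: [0.4857, 0.2797, -0.0264]
tool_rot: [3.116, -0.399, 0.0]
ft_force: [-0.6, -0.1, 1.9]
grip_width: 0.201
t 13.7 pos [ 0.4857  0.2797 -0.0264] head -0.255 | turn units 0.01 then dx 0.01 dy 0.02 dz -0.76 (units) F [-0.6 -0.1  1.9] w 0.201 q [-0.04  0.41 -0.63  1.88  0.3   0.94 -2.62]
```

```bash
python3 -m jog '[[[0,0,0,-0.3,0],[0,0,0,-0.7,0],[0,0,0,-1,0],[0,0,0,-1,0],[0,0,0,-0.3,0],[0,0,0,0,-1],[0,0,0,0,-1],[0,0,0,0,-1],[0,0,0,0,-1],[0,0,0,0,-1]]]'
python3 -c "
from h import *
go(.466,-.091,.105,.246)"
```

```text
time: 14.95
position: [0.4847, 0.2793, 0.1044]
tool_rot: [3.128, 0.289, -0.003]
ft_force: [-0.1, -0.5, -0.5]
grip_width: 0.2
t 14.9 pos [0.4847 0.2793 0.1044] head 0.185 | turn units -0.70 then dx -2.71 dy 8.86 dz -0.02 (units) F [-0.1 -0.5 -0.5] w 0.200 q [ 0.07  0.27 -0.74  1.77  0.19  1.19 -2.11]
```

```bash
python3 -m jog '[[[0,0,0,0,-0.72],[0,-0.3,1,0,0],[0,-0.3,1,0,0],[0,-0.3,1,0,0],[0,-0.3,1,0,0],[0,-0.3,1,0,0],[0,-0.3,1,0,0],[0,-0.3,1,0,0],[0,-0.3,1,0,0],[0,-0.3,0.9,0,0]]]'
python3 -m jog '[[[0,0,0,0,0],[0,0,0,1,0],[0,0,0,0,0],[0,0,0,0,0]]]'
python3 - <<'E'
from h import *
go(.466,-.091,.0166,.246)
c=grab("wrist","w6.png");np.savez("w6.npz",**c)
E
```

```text
time: 16.2
position: [0.4658, -0.0933, 0.1046]
tool_rot: [-3.118, -0.382, 0.002]
ft_force: [0.6, -0.0, -1.1]
grip_width: 0.2
time: 16.7
position: [0.4671, -0.091, 0.066]
tool_rot: [-3.118, -0.385, -0.0]
ft_force: [0.0, 0.3, -0.9]
grip_width: 0.202
t 16.7 pos [ 0.4671 -0.091   0.066 ] head 0.246 | turn units -0.00 then dx -0.03 dy -0.01 dz 1.23 (units) F [ 0.   0.3 -0.9] w 0.202 q [ 0.59  0.08 -0.47  2.01  0.04  1.06 -1.22]
```

View pics/w6.png

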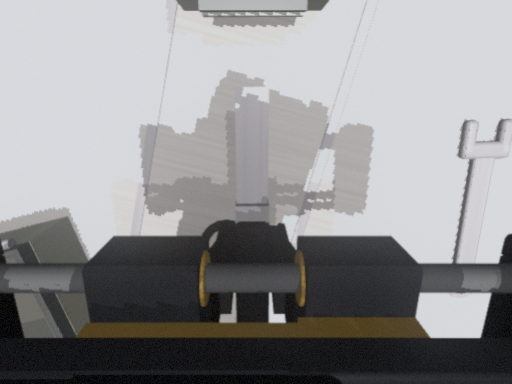

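The opener is held straight, with the blade tip at (252,98). The carrier's front lip shows at the top edge, centred at about u=255, v=0–20. The gasket is below, at (215,240).

Run:
```python
from h import *
c=np.load("w6.npz");C=np.array([.652,-.044]);a=.246;X=np.array([np.cos(a),np.sin(a)]);Y=np.array([-X[1],X[0]])
M=T()
def loc(P):return np.c_[(P[:,:2]-C)@X,(P[:,:2]-C)@Y,P[:,2]].round(4).tolist()
print("blade",loc(depthpt(c,[(240,104),(252,104),(264,104),(252,100),(252,97),(252,150),(252,190)])))
print("front",loc(depthpt(c,[(205,4),(255,4),(300,4),(205,9),(255,9),(300,9),(255,16),(255,20),(255,25)])))
g=c["im"].mean(2)
for v in (3,6,9,15,18,21): print(v,[ (u,int(g[v,u])) for u in list(range(180,222,4))+list(range(290,332,4))])
print("tcp",loc(M[None,:3,3]))
```

```text
blade [[-0.1168, 0.0057, 0.1056], [-0.1168, 0.0001, 0.1051], [-0.1168, -0.0056, 0.1035], [-0.115, 0.0001, 0.1045], [-0.1136, 0.0001, 0.105], [-0.1386, 0.0001, 0.1043], [-0.1588, 0.0001, 0.1048]]
front [[-0.0646, 0.0259, 0.0625], [-0.0646, -0.0016, 0.0622], [-0.0643, -0.0266, 0.0611], [-0.0665, 0.0263, 0.0602], [-0.0668, -0.0017, 0.0611], [-0.0669, -0.0266, 0.0615], [-0.0673, -0.0018, 0.0473], [-0.0591, -0.0022, -0.0028], [-0.063, -0.0022, 0.0001]]
3 [(180, 106), (184, 105), (188, 105), (192, 102), (196, 100), (200, 181), (204, 182), (208, 182), (212, 183), (216, 182), (220, 181), (290, 183), (294, 184), (298, 181), (302, 181), (306, 172), (310, 95), (314, 96), (318, 96), (322, 96), (326, 143), (330, 216)]
6 [(180, 186), (184, 106), (188, 104), (192, 106), (196, 101), (200, 182), (204, 182), (208, 184), (212, 182), (216, 183), (220, 183), (290, 185), (294, 184), (298, 184), (302, 183), (306, 167), (310, 95), (314, 97), (318, 94), (322, 96), (326, 215), (330, 217)]
9 [(180, 209), (184, 110), (188, 107), (192, 106), (196, 103), (200, 176), (204, 178), (208, 179), (212, 178), (216, 178),
[... 280 characters left out ...]
 (290, 170), (294, 169), (298, 145), (302, 175), (306, 212), (310, 213), (314, 214), (318, 216), (322, 216), (326, 217), (330, 217)]
18 [(180, 213), (184, 211), (188, 208), (192, 210), (196, 210), (200, 211), (204, 209), (208, 206), (212, 204), (216, 140), (220, 143), (290, 149), (294, 147), (298, 213), (302, 212), (306, 212), (310, 213), (314, 214), (318, 216), (322, 217), (326, 217), (330, 217)]
21 [(180, 215), (184, 215), (188, 214), (192, 213), (196, 210), (200, 211), (204, 210), (208, 211), (212, 206), (216, 144), (220, 147), (290, 143), (294, 156), (298, 213), (302, 214), (306, 214), (310, 213), (314, 216), (318, 215), (322, 217), (326, 217), (330, 216)]
tcp [[-0.1903, -0.001, 0.0665]]
```

```bash
python3 -m jog '[[[0,0,0,0.7,0],[0,0,0,0.53,0],[0,0.3,0,0,0],[0,0.4,0,0,0],[0,0.2,0,0,0],[0,0.1,0,0,0],[0,0,0,0,0]]]'
python3 -m jog '[[[0,0.1,0,0,0],[0,0.1,0,0,0],[0,0.07,0,0,0],[0,0,0,0,0],[0,0,0,0,0]]]'
python3 - <<'E'
from h import *
go(.5172,-.078,.0166,.246)
c=grab("side");
cv2.imwrite("pics/s7.png",cv2.resize(c["im"][130:265,230:410,::-1],(800,600),interpolation=cv2.INTER_CUBIC))
E
```

```text
time: 17.62
position: [0.5059, -0.0821, 0.0164]
tool_rot: [3.118, 0.383, 0.0]
ft_force: [-0.5, -1.0, -0.2]
grip_width: 0.199
time: 18.25
position: [0.5159, -0.0796, 0.0162]
tool_rot: [3.118, 0.383, -0.0]
ft_force: [0.1, -0.6, -1.1]
grip_width: 0.198
t 18.2 pos [ 0.5159 -0.0796  0.0162] head 0.244 | turn units -0.02 then dx 0.04 dy -0.03 dz -0.01 (units) F [ 0.1 -0.6 -1.1] w 0.198 q [ 0.53  0.25 -0.47  1.94  0.13  0.98 -1.33]
```

View pics/s7.png

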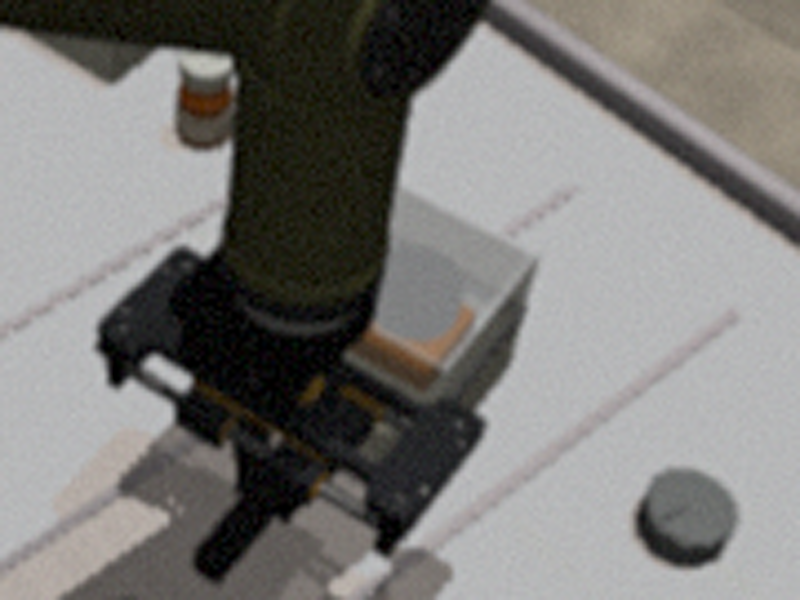

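```bash
python3 -m jog '[[[0,0.02,0,-0.2,0],[0,0.02,0,-0.28,0],[0,0.08,0,-0.28,0],[0,0.15,0,-0.32,0],[0,0.15,0,-0.32,0],[0,0,0,0,0]]]' 60
python3 - <<'E'
from h import *
go(.5172,-.078,.0166,.246)
c=grab("wrist","w8.png");np.savez("w8.npz",**c)
C=np.array([.652,-.044]);a=.246;X=np.array([np.cos(a),np.sin(a)]);Y=np.array([-X[1],X[0]])
def loc(P):return np.c_[(P[:,:2]-C)@X,(P[:,:2]-C)@Y,P[:,2]].round(4).tolist()
print(loc(depthpt(c,[(254,v) for v in range(10,240,10)])))
E
```

```text
time: 19.05
position: [0.5347, -0.0753, 0.0741]
tool_rot: [3.117, 0.383, 0.006]
ft_force: [0.1, 0.3, -1.4]
grip_width: 0.197
t 19.1 pos [ 0.5347 -0.0753  0.0741] head 0.245 | turn units -0.01 then dx -0.44 dy -0.04 dz 1.44 (units) F [ 0.1  0.3 -1.4] w 0.197 q [ 0.53  0.21 -0.48  1.86  0.11  1.1  -1.32]
[[-0.0155, -0.0018, 0.1442], [-0.0177, -0.0019, 0.1401], [-0.0201, -0.0019, 0.1352], [-0.0226, -0.0019, 0.1294], [-0.0259, -0.002, 0.126], [-0.029, -0.002, 0.1191], [-0.0327, -0.002, 0.1143], [-0.0371, -0.002, 0.1166], [-0.0414, -0.002, 0.119], [-0.0457, -0.002, 0.1206], [-0.0503, -0.0021, 0.1123], [-0.055, -0.0021, 0.112], [-0.0596, -0.002, 0.1127], [-0.0643, -0.002, 0.1137], [-0.0692, -0.002, 0.1132], [-0.0743, -0.002, 0.1124], [-0.0793, -0.002, 0.113], [-0.0846, -0.002, 0.1123], [-0.0895, -0.002, 0.1134], [-0.0952, -0.002, 0.1122], [-0.0991, -0.002, 0.1166], [-0.1042, -0.002, 0.1172], [-0.1069, -0.0019, 0.1237]]
```

View pics/w8.png

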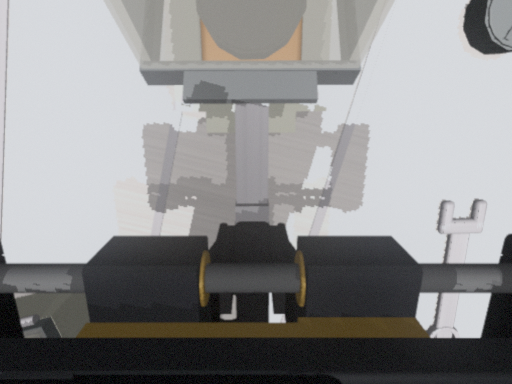

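The blade is under the lip (lip edge at v≈101) and the cover is up about 0.52 rad. I'll follow the arc.

```bash
python3 -m jog '[[[0,0.22,0,-0.28,0],[0,0.22,0,-0.28,0],[0,0.28,0,-0.23,0],[0,0.3,0,-0.22,0],[0,0.32,0,-0.16,0],[0,0.32,0,-0.14,0],[0,0.35,0,-0.08,0],[0,0.35,0,-0.06,0],[0,0,0,0,0]]]' 60
python3 - <<'E'
from h import *
C=np.array([.652,-.044]);a=.246;X=np.array([np.cos(a),np.sin(a)]);Y=np.array([-X[1],X[0]])
def loc(P):return np.c_[(P[:,:2]-C)@X,(P[:,:2]-C)@Y,P[:,2]].round(3).tolist()
go(.5172,-.078,.0166,.246); print(loc(T()[None,:3,3]))
c=grab("wrist","w9.png");np.savez("w9.npz",**c)
print(loc(depthpt(c,[(254,v) for v in range(5,220,8)])))
print(loc(depthpt(c,[(210,v) for v in range(5,220,8)])))
E
```

```text
time: 20.23
position: [0.6256, -0.0519, 0.1304]
tool_rot: [-3.117, -0.384, -0.003]
ft_force: [0.2, -0.6, -0.7]
grip_width: 0.196
t 20.2 pos [ 0.6256 -0.0519  0.1304] head 0.245 | turn units -0.01 then dx -2.79 dy -0.03 dz 2.85 (units) F [ 0.2 -0.6 -0.7] w 0.196 q [ 0.43  0.35 -0.49  1.58  0.17  1.26 -1.41]
[[-0.027, -0.001, 0.13]]
[[0.089, -0.002, 0.162], [0.087, -0.002, 0.16], [0.083, -0.002, 0.16], [0.08, -0.002, 0.162], [0.077, -0.002, 0.161], [0.073, -0.002, 0.159], [0.07, -0.002, 0.16], [0.066, -0.002, 0.16], [0.063, -0.002, 0.159], [0.058, -0.001, 0.174], [0.055, -0.002, 0.159], [0.051, -0.002, 0.17], [0.048, -0.002, 0.169], [0.044, -0.002, 0.168], [0.04, -0.002, 0.169], [0.037, -0.002, 0.17], [0.033, -0.002, 0.169], [0.029, -0.002, 0.169], [0.025, -0.002, 0.169], [0.021, -0.002, 0.169], [0.017, -0.002, 0.169], [0.013, -0.002, 0.168], [0.009, -0.002, 0.168], [0.005, -0.002, 0.168], [0.001, -0.002, 0.169], [-0.002, -0.001, 0.173], [-0.006, -0.001, 0.174]]
[[0.09, 0.018, 0.162], [0.086, 0.019, 0.161], [0.083, 0.019, 0.161], [0.08, 0.019, 0.161], [0.077, 0.019, 0.16], [0.073, 0.019, 0.16], [0.07, 0.019, 0.16], [0.066, 0.02, 0.159], [0.063, 0.02, 0.16], [0.058, 0.018, 0.173], [0.055, 0.02, 0.159], [0.052, 0.02, 0.158], [0.046, 0.034, 0.05], [0.04, 0.034, 0.051], [0.033, 0.035, 0.05], [0.027, 0.035, 0.049], [0.02, 0.035, 0.05], [0.013, 0.036, 0.05], [0.006, 0.036, 0.05], [-0.001, 0.036, 0.049], [-0.008, 0.037, 0.048], [-0.015, 0.037, 0.05], [-0.022, 0.037, 0.05], [-0.03, 0.037, 0.05], [-0.037, 0.038, 0.05], [-0.045, 0.038, 0.05], [-0.053, 0.038, 0.048]]
```

```bash
python3 -m jog '[[[0,0.3,0,0.02,0],[0,0.3,0,0.03,0],[0,0.32,0,0.03,0],[0,0,0,0,0],[0,0,0,0,0],[0,-0.5,0,0,0],[0,-1,0,0,0],[0,-1,0,0,0]]]' 60
python3 - <<'E'
from h import *
C=np.array([.652,-.044]);a=.246;X=np.array([np.cos(a),np.sin(a)]);Y=np.array([-X[1],X[0]])
def loc(P):return np.c_[(P[:,:2]-C)@X,(P[:,:2]-C)@Y,P[:,2]].round(3).tolist()
go(.485,.22,.13); print(loc(T()[None,:3,3]))
c=grab("wrist","w10.png");np.savez("w10.npz",**c)
print(loc(depthpt(c,[(210,v) for v in range(2,120,7)])))
E
```

```text
time: 21.28
position: [0.5617, -0.0681, 0.1272]
tool_rot: [3.118, 0.383, 0.001]
ft_force: [0.3, -0.6, -0.4]
grip_width: 0.197
t 21.3 pos [ 0.5617 -0.0681  0.1272] head 0.244 | turn units -0.00 then dx -0.12 dy -7.45 dz -0.07 (units) F [ 0.3 -0.6 -0.4] w 0.197 q [ 0.51  0.22 -0.5   1.73  0.11  1.22 -1.34]
[[-0.093, -0.001, 0.127]]
[[0.053, 0.031, 0.048], [0.048, 0.031, 0.05], [0.043, 0.031, 0.05], [0.038, 0.031, 0.049], [0.034, 0.032, 0.048], [0.029, 0.032, 0.048], [0.023, 0.032, 0.048], [0.018, 0.032, 0.05], [0.013, 0.032, 0.049], [0.008, 0.033, 0.048], [0.003, 0.033, 0.05], [-0.003, 0.033, 0.049], [-0.008, 0.033, 0.048], [-0.013, 0.033, 0.049], [-0.019, 0.034, 0.049], [-0.024, 0.034, 0.049], [-0.03, 0.034, 0.049]]
```

View pics/w10.png

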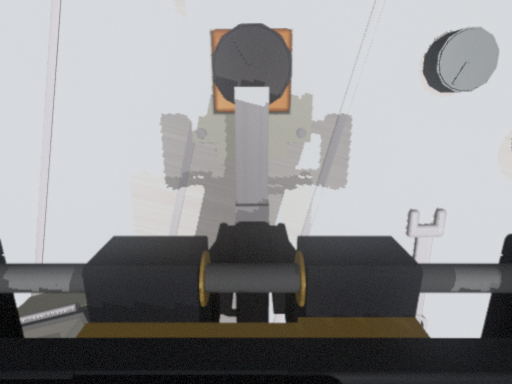

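The cover is clear of the cap. The cap centre is at (252,65) with its rib pointing to about (236,42). Next I'll lay the opener down on the clear deck to the left.

```bash
python3 -m jog '[[[0,-0.5,0,0,0],[0,-0.5,-1,0,0],[0,0,-1,0,0],[0,0,-1,0,0],[0,0.2,-1,0,0],[0,0.2,-1,0,0],[0,0.2,-1,0,0],[0,0.1,-1,0,0],[0,0.1,-0.45,0,0],[0,0,0,1,0]]]' 60
python3 -m jog '[[[0,0,0,1,0],[0,0,0,1,0],[0,0,0,0.5,0],[0,0,0,0.15,0],[0,0,0,0.08,0],[0,0,0,0,0]]]'
python3 -c "
from h import *
go(.485,.22,-.026)"
```

```text
time: 22.58
position: [0.4854, 0.2231, 0.09]
tool_rot: [-3.115, -0.388, -0.013]
ft_force: [1.1, 1.0, -1.6]
grip_width: 0.204
time: 23.32
position: [0.4838, 0.2197, -0.0211]
tool_rot: [-3.118, -0.383, -0.003]
ft_force: [-0.1, -0.1, -1.1]
grip_width: 0.203
t 23.3 pos [ 0.4838  0.2197 -0.0211] head 0.244 | turn units -0.00 then dx 0.03 dy -0.00 dz 0.12 (units) F [-0.1 -0.1 -1.1] w 0.203 q [ 0.13  0.36 -0.69  1.94  0.28  0.93 -2.03]
```

```bash
python3 -m jog '[[[0,0,0,0.06,0],[0,0,0,0.06,0],[0,0,0,0,0],[0.4,0,0,0,0],[0.4,0,0,0,0],[0.4,0,0,0,0],[0.4,0,0,-0.2,0],[0.4,0,0,-0.8,0],[0.5,0,0,-1,0],[0.5,0,0,-1,0]]]' 40
python3 -m jog '[[[0.9,0,0,-1,0],[0.9,0,0,-1,0],[0.9,0,0,-0.5,0],[0.9,0,0,0,0]]]'
python3 - <<'E'
from h import *
C=np.array([.652,-.044]);a=.246;X=np.array([np.cos(a),np.sin(a)]);Y=np.array([-X[1],X[0]])
c=grab("wrist");print("opener tip/handle",depthpt(c,[(252,v) for v in range(80,240,12)]).round(3).tolist())
t=grab("top");vv,uu=np.mgrid[100:190,230:330]
P=depthpt(t,np.c_[uu.ravel(),vv.ravel()]);L=np.c_[(P[:,:2]-C)@X,(P[:,:2]-C)@Y,P[:,2]]
k=(L[:,2]>.12)&(abs(L[:,1])<.06)&(abs(L[:,0])<.3);print("cover pts",k.sum(),L[k].min(0),L[k].max(0))
l=L[k];
for z in np.arange(.05,.19,.01):
    q=L[(abs(L[:,2]-z)<.005)&(L[:,0]>.05)&(abs(L[:,1])<.03)]
    if len(q):print(round(z,2),len(q),q[:,0].min().round(3),q[:,0].max().round(3))
go(.652,-.044,.16)
E
```

```text
time: 24.58
position: [0.4827, 0.2194, 0.0946]
tool_rot: [-3.118, -0.383, -0.0]
ft_force: [1.1, -0.4, 0.5]
grip_width: 0.487
time: 25.08
position: [0.4839, 0.22, 0.195]
tool_rot: [-3.118, -0.383, -0.006]
ft_force: [0.1, 0.9, 0.8]
grip_width: 0.847
opener tip/handle [[0.577, 0.244, -0.002], [0.564, 0.241, -0.001], [0.551, 0.237, 0.012], [0.538, 0.234, 0.013], [0.525, 0.231, 0.013], [0.512, 0.228, 0.013], [0.499, 0.224, 0.02], [0.486, 0.221, 0.022], [0.472, 0.218, 0.022], [0.457, 0.214, 0.022], [0.443, 0.21, 0.022], [0.428, 0.207, 0.022], [0.403, 0.201, -0.001], [0.387, 0.197, -0.0]]
cover pts 713 [ 0.07275298 -0.04958728  0.12008486] [0.14022813 0.05073265 0.17183601]
0.05 259 0.05 0.107
0.06 11 0.055 0.065
0.14 81 0.114 0.14
0.15 219 0.08 0.136
0.16 71 0.081 0.097
0.17 38 0.09 0.096
t 25.2 pos [0.4824 0.219  0.1924] head 0.244 | turn units -0.00 then dx 2.52 dy 7.41 dz 0.81 (units) F [-0.2 -0.3 -0.2] w 0.883 q [ 0.23  0.12 -0.75  1.72  0.08  1.33 -1.87]
```

Opener lies flat on the deck, and the cover is past upright (about 1.85 rad). Next I'll move over the jar and measure the cap.

```bash
python3 -m jog '[[[0.9,0.2,1,0,0],[0.9,0.2,1,0,0],[0.9,0.2,1,0,0],[0.9,0.2,1,0,0],[0.9,0.2,1,0,0],[0.9,0.1,1,0,0],[0.9,0.1,1,0,0],[0.9,0,0.4,0,0],[0.9,0,0,0,0],[0.9,0,0,0,0]]]'
python3 - <<'E'
from h import *
go(.6035,-.056,.19,.246)
c=grab("wrist");np.savez("w11.npz",**c)
g=c["im"].mean(2);im=c["im"].astype(int)
m=((g<95)&(im[...,0]-im[...,2]<25)).astype(np.uint8);m[215:]=0
n,l,st,ce=cv2.connectedComponentsWithStats(m)
for i in range(1,n):
    if st[i,4]>400: print(i,st[i],ce[i].round(0))
cv2.imwrite("pics/w11.png",cv2.resize(c["im"][0:225,150:360,::-1],(700,600),interpolation=cv2.INTER_CUBIC))
E
```

```text
time: 26.42
position: [0.6005, -0.0536, 0.1928]
tool_rot: [-3.116, -0.387, 0.001]
ft_force: [-0.1, 0.5, 0.1]
grip_width: 0.899
t 26.4 pos [ 0.6005 -0.0536  0.1928] head 0.247 | turn units 0.02 then dx 0.06 dy 0.08 dz 0.07 (units) F [-0.1  0.5  0.1] w 0.899 q [ 0.5   0.26 -0.55  1.55  0.14  1.36 -1.38]
6 [ 183    3  152   59 1586] [261.  22.]
19 [ 226   93   61   60 2749] [257. 123.]
28 [ 468  142   44   60 1966] [493. 169.]
29 [  2 181  29  34 667] [ 16. 201.]
```

View pics/w11.png

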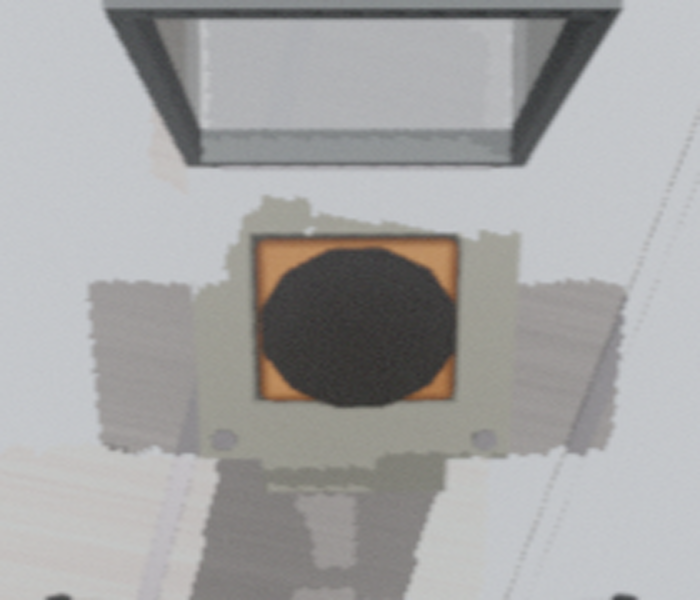

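Run:
```python
from h import *
a=.246;C=np.array([.652,-.044])
def L(p): 
    d=p[:,:2]-C; return np.c_[d@[np.cos(a),np.sin(a)],d@[-np.sin(a),np.cos(a)]]*1000
c=np.load("w11.npz");g=c["im"].mean(2);im=c["im"].astype(int)
# orange body -> jar
o=np.zeros(g.shape,bool);o[75:165,200:310]=((im[...,0]-im[...,2])>40)[75:165,200:310]
v,u=np.where(o);p=L(plane(c,np.c_[u,v],.066));r=cv2.minAreaRect(np.float32(p));print("jar",r)
up=cv2.resize(g[80:165,210:305].astype(np.float32),None,fx=8,fy=8,interpolation=cv2.INTER_CUBIC)
up=cv2.GaussianBlur(up,(0,0),4)
m=(up<90).astype(np.uint8);cs,_=cv2.findContours(m,0,1);k=max(cs,key=cv2.contourArea)[:,0].astype(float)
uv=(k+.5)/8-.5+[210,80]
p=L(plane(c,uv,.101));
for it in range(2):
  e=cv2.fitEllipse(np.float32(p));print("cap ellipse",e)
ctr=np.array(e[0]);
h=cv2.convexHull(np.float32(p))[:,0]
th=np.linspace(0,2*np.pi,720,endpoint=False);d=p-ctr
for lo,hi,n in((0,360,"all"),(-100,100,"front+x")):
  an=np.arctan2(d[:,1],d[:,0]);rr=np.hypot(*d.T)
  s=(np.degrees(an)>=-hi)&(np.degrees(an)<=hi) if n!="all" else np.ones(len(an),bool)
  A=np.c_[np.ones(s.sum()),np.cos(an[s]),np.sin(an[s]),np.cos(2*an[s]),np.sin(2*an[s]),np.cos(12*an[s]),np.sin(12*an[s])]
  x=np.linalg.lstsq(A,rr[s],rcond=None)[0];print(n,x.round(2),"vertex phase deg",np.degrees(np.arctan2(x[6],x[5]))/12,"amp",np.hypot(x[5],x[6]))
# rib in w10
c=np.load("w10.npz");g=c["im"].mean(2)
b=cv2.GaussianBlur(g.astype(np.float32),(0,0),1)-cv2.GaussianBlur(g.astype(np.float32),(0,0),4)
yy,xx=np.mgrid[0:384,0:512];k=(np.hypot(xx-252,yy-62)<30)&(yy<85)
lo=b<np.percentile(b[k],6);v,u=np.where(k&lo);P=L(plane(c,np.c_[u,v],.101));print(np.c_[u,v,P.round(0)][:60].astype(int).tolist())
```

```text
jar ((2.8709659576416016, -0.24046707153320312), (57.790069580078125, 57.6821403503418), 0.1165328100323677)
cap ellipse ((1.7035119533538818, 0.5010867118835449), (50.92390060424805, 55.716552734375), 28.117969512939453)
cap ellipse ((1.7035119533538818, 0.5010867118835449), (50.92390060424805, 55.716552734375), 28.117969512939453)
all [26.46  0.1  -0.08 -0.67 -0.75 -0.03  0.34] vertex phase deg 7.933326392746388 amp 0.34536374149201265
front+x [26.76 -0.58 -0.28  0.13 -0.54 -0.4  -0.13] vertex phase deg -13.4907161223106 amp 0.41782941806644774
[[241, 80, -6, 6], [242, 80, -6, 6], [243, 80, -6, 5], [244, 80, -6, 4], [245, 80, -6, 4], [246, 80, -6, 3], [254, 80, -6, -2], [255, 80, -6, -3], [256, 80, -6, -3], [257, 80, -6, -4], [258, 80, -6, -5], [231, 81, -6, 13], [232, 81, -6, 12], [233, 81, -6, 12], [234, 81, -6, 11], [235, 81, -6, 10], [236, 81, -6, 10], [241, 81, -6, 6], [242, 81, -6, 6], [243, 81, -6, 5], [244, 81, -6, 4], [245, 81, -6, 4], [246, 81, -6, 3], [247, 81, -6, 2], [248, 81, -6, 2], [249, 81, -6, 1], [250, 81, -6, 0], [251, 81, -6, 0], [252, 81, -6, -1], [253, 81, -6, -1], [254, 81, -6, -2], [255, 81, -6, -3], [256, 81, -6, -3], [257, 81, -6, -4], [258, 81, -6, -5], [259, 81, -6, -5], [260, 81, -6, -6], [261, 81, -6, -7], [262, 81, -6, -7], [263, 81, -6, -8], [264, 81, -6, -9], [230, 82, -7, 14], [231, 82, -7, 13], [232, 82, -7, 12], [233, 82, -7, 12], [234, 82, -7, 11], [235, 82, -7, 10], [236, 82, -7, 10], [237, 82, -7, 9], [238, 82, -7, 8], [239, 82, -7, 8], [240, 82, -7, 7], [241, 82, -7, 6], [242, 82, -7, 6], [243, 82, -7, 5], [244, 82, -7, 4], [245, 82, -7, 4], [246, 82, -7, 3], [247, 82, -7, 2], [248, 82, -7, 2]]
```

Run:
```python
from h import *
a=.246;C=np.array([.652,-.044])
Rm=np.array([[np.cos(a),-np.sin(a)],[np.sin(a),np.cos(a)]])
def proj(c,loc,z):
    w=np.c_[loc@Rm.T+C,np.full(len(loc),z)]
    q=(np.linalg.inv(c["P"])@np.c_[w,np.ones(len(w))].T).T[:,:3]
    return cv2.projectPoints(q.reshape(-1,1,3),np.zeros(3),np.zeros(3),c["K"],np.array([c["k1"],0,0,0.]))[0][:,0]
for f in("w10.npz","w11.npz"):
  c=np.load(f);g=c["im"].mean(2).astype(np.float32)
  res=[]
  for t in range(0,90,2):
    for off in np.arange(-.003,.0031,.001):
      r=np.arange(.004,.021,.0005);d=np.array([np.cos(np.radians(t)),np.sin(np.radians(t))]);n=np.array([-d[1],d[0]])
      f1=lambda o:cv2.remap(g,*[x.astype(np.float32).reshape(1,-1) for x in proj(c,np.array([.002,0])+r[:,None]*d+n*o,.101).T],cv2.INTER_LINEAR).mean()
      res.append((abs(f1(off)-(f1(off+.002)+f1(off-.002))/2),t,round(off,3)))
  print(f,sorted(res)[::-1][:6])
c=np.load("w11.npz");g=c["im"].mean(2).astype(np.float32)
# edge radius per angle at top plane, subpixel on gray threshold
t=np.radians(np.arange(-180,180,3));r=np.arange(.022,.032,.0001);rad=[]
for x in t:
    q=proj(c,np.array([.002,.0003])+r[:,None]*[np.cos(x),np.sin(x)],.101)
    s=cv2.remap(g,q[:,:1].astype(np.float32),q[:,1:].astype(np.float32),cv2.INTER_LINEAR)[:,0]
    rad.append(r[np.argmax(np.gradient(cv2.GaussianBlur(s[:,None],(0,0),4)[:,0]))]*1e3)
rad=np.array(rad);print(np.c_[np.degrees(t),rad][::2].round(1).tolist())
for lo in(-180,-120,-90):
  s=(t>=np.radians(lo))&(t<=-np.radians(lo));A=np.c_[np.ones(s.sum()),np.cos(t[s]),np.sin(t[s]),np.cos(12*t[s]),np.sin(12*t[s])]
  x=np.linalg.lstsq(A,rad[s],rcond=None)[0];print(lo,x.round(2),np.degrees(np.arctan2(x[4],x[3]))/12)
```

```text
w10.npz [(np.float32(5.590027), 32, np.float64(0.001)), (np.float32(5.367096), 28, np.float64(0.002)), (np.float32(5.350952), 34, np.float64(0.001)), (np.float32(4.4613113), 30, np.float64(0.002)), (np.float32(4.124016), 38, np.float64(0.0)), (np.float32(4.034546), 36, np.float64(0.0))]
w11.npz [(np.float32(1.5790405), 32, np.float64(0.001)), (np.float32(1.2305794), 34, np.float64(0.001)), (np.float32(1.2161293), 36, np.float64(0.0)), (np.float32(1.1481895), 38, np.float64(-0.003)), (np.float32(1.1231613), 60, np.float64(0.003)), (np.float32(1.1047478), 66, np.float64(0.003))]
[[-180.0, 25.4], [-174.0, 25.4], [-168.0, 25.9], [-162.0, 26.0], [-156.0, 26.0], [-150.0, 26.4], [-144.0, 29.2], [-138.0, 26.0], [-132.0, 26.6], [-126.0, 26.3], [-120.0, 26.1], [-114.0, 29.5], [-108.0, 28.2], [-102.0, 27.4], [-96.0, 26.9], [-90.0, 26.6], [-84.0, 26.8], [-78.0, 27.1], [-72.0, 27.8], [-66.0, 29.3], [-60.0, 26.5], [-54.0, 26.6], [-48.0, 27.0], [-42.0, 27.3], [-36.0, 26.7], [-30.0, 26.5], [-24.0, 26.6], [-18.0, 26.8], [-12.0, 31.1], [-6.0, 30.6], [0.0, 30.6], [6.0, 30.6], [12.0, 31.1], [18.0, 26.4], [24.0, 25.9], [30.0, 25.6], [36.0, 25.7], [42.0, 26.1], [48.0, 26.1], [54.0, 25.5], [60.0, 25.1], [66.0, 29.5], [72.0, 28.6], [78.0, 27.4], [84.0, 27.1], [90.0, 27.2], [96.0, 27.2], [102.0, 27.8], [108.0, 28.6], [114.0, 29.8], [120.0, 24.7], [126.0, 24.9], [132.0, 25.1], [138.0, 25.5], [144.0, 25.1], [150.0, 27.3], [156.0, 25.9], [162.0, 25.6], [168.0, 25.8], [174.0, 25.7]]
-180 [ 2.698e+01  1.000e+00 -3.000e-01 -2.800e-01  2.000e-02] 14.716920433112492
-120 [ 2.732e+01  4.400e-01 -1.700e-01 -5.300e-01 -1.000e-02] -14.94411669269999
-90 [26.73  1.25 -0.29 -0.34 -0.07] -14.097708037414472
```

Run:
```python
from h import *
for f,w in(("w4.npz",(.4855,.2797,.0014)),("w11.npz",None)):
  c=np.load(f);mt=np.array(eyes.camera_params("wrist")["mount"])
  vv,uu=np.mgrid[200:384:2,0:512:2];uv=np.c_[uu.ravel(),vv.ravel()]
  z=c["d"][uv[:,1],uv[:,0]];q=(rays(c,uv)*z[:,None])@mt[:3,:3].T+mt[:3,3]
  q=q[(z>0)&(q[:,2]<-.025)&(q[:,2]>-.2)]
  print(f)
  for lo in np.arange(-.2,-.02,.01):
    k=q[(q[:,2]>=lo)&(q[:,2]<lo+.01)]
    if len(k)>5:print(round(lo,3),len(k),k.min(0).round(3)[:2],k.max(0).round(3)[:2])
```

```text
w4.npz
-0.15 3230 [ 0.022 -0.053] [0.028 0.053]
-0.14 3217 [ 0.023 -0.058] [0.027 0.057]
-0.13 4490 [ 0.022 -0.067] [0.039 0.066]
-0.12 2909 [ 0.005 -0.08 ] [0.039 0.079]
-0.11 829 [-0.001 -0.081] [0.038 0.08 ]
-0.1 26 [-0.001 -0.006] [0.012 0.005]
-0.09 120 [-0.009 -0.006] [0.007 0.005]
-0.08 44 [-0.009 -0.007] [0.012 0.005]
-0.07 70 [ 0.009 -0.009] [0.012 0.007]
-0.06 95 [ 0.   -0.01] [0.012 0.007]
-0.05 73 [ 0.009 -0.01 ] [0.012 0.008]
-0.04 50 [ 0.009 -0.01 ] [0.012 0.008]
w11.npz
-0.15 3207 [ 0.022 -0.053] [0.027 0.052]
-0.14 3157 [ 0.023 -0.058] [0.027 0.061]
-0.13 4016 [ 0.014 -0.066] [0.039 0.065]
-0.12 3573 [ 0.006 -0.072] [0.039 0.071]
-0.11 640 [-0.003 -0.081] [0.039 0.079]
-0.1 239 [-0.011 -0.046] [0.014 0.044]
-0.09 258 [-0.011 -0.045] [0.007 0.044]
-0.08 161 [-0.01  -0.053] [0.012 0.052]
-0.07 173 [-0.01  -0.052] [0.012 0.05 ]
-0.06 172 [-0.001 -0.049] [0.012 0.048]
-0.05 147 [-0.007 -0.049] [0.012 0.047]
-0.04 118 [-0.009 -0.049] [0.012 0.047]
```

```bash
python3 -m jog '[[[0.9,0,0,0,1],[0.9,0,0,0,1],[0.9,0,0,0,1],[0.9,0,0,0,1],[0.9,0,0,0,1],[0.9,0,0,0,0.71],[0.9,0,0,0,0],[0.9,0,0,0,0]]]' 60
python3 -c "
from h import *
go(.6539,-.0432,.043,-.251)"
```

```text
time: 27.48
position: [0.6009, -0.0553, 0.1932]
tool_rot: [3.117, -0.394, 0.0]
ft_force: [0.4, -0.5, -0.4]
grip_width: 0.9
t 27.5 pos [ 0.6009 -0.0553  0.1932] head -0.251 | turn units -0.01 then dx 1.21 dy -0.62 dz 3.75 (units) F [ 0.4 -0.5 -0.4] w 0.900 q [ 0.45  0.26 -0.49  1.56  0.12  1.36 -1.87]
```

```bash
python3 -m jog '[[[0.9,0.6,-0.3,0,0],[0.9,0.61,-0.32,0,0],[0.9,0,0,0,0],[0.9,0,0,0.8,0],[0.9,0,0,0.8,0],[0.9,0,0,0.8,0],[0.9,0,0,0.7,0],[0.9,0,0,0.4,0],[0.9,0,0,0.25,0],[0.9,0,0,0,0]]]' 60
python3 -c "
from h import *
go(.6539,-.0432,.043,-.251)"
```

```text
time: 28.72
position: [0.6539, -0.0445, 0.043]
tool_rot: [3.116, -0.398, -0.001]
ft_force: [0.5, 0.1, -0.2]
grip_width: 0.902
t 28.7 pos [ 0.6539 -0.0445  0.043 ] head -0.254 | turn units -0.03 then dx -0.01 dy -0.03 dz -0.00 (units) F [ 0.5  0.1 -0.2] w 0.902 q [ 0.38  0.48 -0.46  1.59  0.23  1.13 -1.96]
```

```bash
python3 -m jog '[[[0.3,0,0,0,0],[0.3,0,0,0,0],[0.3,0,0,0,0],[0.3,0,0,0,0],[0.3,0,0,0,0],[0.3,0,0,0,0]]]' 60
python3 -c "
from h import *
go(.6539,-.0432,.043,-.251);print(get_state()['torque'])"
```

```text
time: 29.48
position: [0.6543, -0.0446, 0.0434]
tool_rot: [3.116, -0.398, 0.001]
ft_force: [-0.2, -0.8, 2.7]
grip_width: 0.588
t 29.5 pos [ 0.6543 -0.0446  0.0434] head -0.254 | turn units -0.03 then dx -0.02 dy -0.03 dz 0.01 (units) F [-0.2 -0.8  2.7] w 0.588 q [ 0.38  0.48 -0.46  1.59  0.23  1.13 -1.96]
[-0.03618535  0.15096896 -0.00598414]
```

```bash
python3 -m jog '[[[0,0,0,0,0],[0,0,0,0,-0.5],[0,0,0,0,-0.7],[0,0,0,0,-0.7],[0,0,0,0,-0.7],[0,0,0,0,-0.7],[0,0,0,0,-0.7],[0,0,0,0,-0.7],[0,0,0,0,0]]]' 60
python3 -c "
from h import *
go(.6543,-.0446,.043,.799);print(get_state()['torque'])"
```

```text
time: 30.6
position: [0.6547, -0.0444, 0.0439]
tool_rot: [3.132, 0.246, 0.002]
ft_force: [-0.6, -0.9, 5.1]
grip_width: 0.591
t 30.6 pos [ 0.6547 -0.0444  0.0439] head 0.157 | turn units -7.36 then dx -0.01 dy -0.00 dz 0.02 (units) F [-0.6 -0.9  5.1] w 0.591 q [ 0.44  0.49 -0.54  1.58  0.27  1.14 -1.57]
[-0.01832254  0.13675502  0.00181433]
```

```bash
python3 -m jog '[[[0,0,0,-0.01,-0.75],[0,0,0,-0.01,-0.75],[0,0,0,0,-0.75],[0,0,0,-0.01,-0.75],[0,0,0,0,-0.75],[0,0,0,-0.01,-0.75],[0,0,0,0,-0.75],[0,0,0,0,-0.75],[0,0,0,0,-0.75],[0,0,0,0,-0.65]]]' 60
python3 -m jog '[[[0,0,0,0,0],[0,0,0,0,0]]]'
python3 -c "
from h import *
go(.6543,-.0446,.043,.799);print(get_state()['torque'])"
```

```text
time: 31.85
position: [0.6549, -0.044, 0.0462]
tool_rot: [2.891, 1.229, 0.003]
ft_force: [-1.7, -0.8, 8.1]
grip_width: 0.592
time: 32.1
position: [0.655, -0.044, 0.0461]
tool_rot: [2.892, 1.226, 0.003]
ft_force: [-1.3, -0.2, 7.8]
grip_width: 0.593
t 32.1 pos [ 0.655  -0.044   0.0461] head 0.802 | turn units 0.04 then dx -0.02 dy -0.00 dz 0.08 (units) F [-1.3 -0.2  7.8] w 0.593 q [ 0.52  0.52 -0.66  1.58  0.34  1.16 -0.97]
[0.02216429 0.27021577 0.04500018]
```

```bash
python3 -m jog '[[[0,0,0,-0.05,0],[0,0,0,-0.05,0],[0,0,0,0,0]]]' 60
python3 -c "
from h import *
go(.6543,-.0446,.043,.799);print(get_state()['torque'])"
```

```text
time: 32.48
position: [0.6539, -0.0444, 0.0483]
tool_rot: [-2.892, -1.226, 0.001]
ft_force: [0.5, 0.7, -0.3]
grip_width: 0.591
t 32.5 pos [ 0.6539 -0.0444  0.0483] head 0.802 | turn units 0.03 then dx 0.00 dy 0.01 dz 0.13 (units) F [ 0.5  0.7 -0.3] w 0.591 q [ 0.53  0.52 -0.66  1.58  0.34  1.16 -0.97]
[-0.05992986 -0.09620755 -0.01046067]
```

```bash
python3 -m jog '[[[0,0,0,-0.08,0],[0,0,0,-0.08,0],[0,0,0,0,0]]]' 60
python3 -c "
from h import *
go(.6543,-.0446,.043,.799)"
```

```text
time: 32.85
position: [0.6544, -0.0444, 0.0555]
tool_rot: [2.892, 1.226, 0.001]
ft_force: [-0.3, -0.3, -0.5]
grip_width: 0.591
t 32.9 pos [ 0.6544 -0.0444  0.0555] head 0.802 | turn units 0.03 then dx -0.01 dy 0.00 dz 0.31 (units) F [-0.3 -0.3 -0.5] w 0.591 q [ 0.53  0.51 -0.66  1.57  0.33  1.17 -0.97]
```

```bash
python3 -m jog '[[[0,0,0,-0.15,0],[0,0,0,-0.25,0],[0,0,0,-0.25,0],[0,0,0,-0.15,0],[0,0,0,0,0],[0,0,0,0,0],[0,0,0,0,0],[0,0,0,0,0]]]' 60
python3 - <<'E'
from h import *
go(.6543,-.0446,.043,.799)
C=np.array([.652,-.044]);a=.246;X=np.array([np.cos(a),np.sin(a)]);Y=np.array([-X[1],X[0]])
def L(P): return np.c_[(P[:,:2]-C)@X,(P[:,:2]-C)@Y,P[:,2]]
for n in("side","top","wrist"):
  c=grab(n);im=c["im"].astype(int);vv,uu=np.mgrid[0:384,0:512];uv=np.c_[uu.ravel(),vv.ravel()]
  l=L(depthpt(c,uv));o=((im[...,0]-im[...,2])>40).ravel()&(abs(l[:,0])<.05)&(abs(l[:,1])<.05)
  if o.sum()>5:print(n,"amber",o.sum(),"z",np.percentile(l[o,2],[10,50,90]).round(3))
  k=(l[:,0]>.05)&(l[:,0]<.2)&(abs(l[:,1])<.052)&(l[:,2]>.06)&(l[:,2]<.19)
  if k.sum()>30:print(n,"cover",k.sum(),[(round(z,2),l[k][abs(l[k][:,2]-z)<.005][:,0].min().round(3)) for z in np.arange(.06,.185,.01) if (abs(l[k][:,2]-z)<.005).any()])
  if n=="top":
    w=depthpt(c,uv);g=c["im"].mean(2).ravel();h=(g<70)&(abs(w[:,0]-.46)<.07)&(abs(w[:,1]-.215)<.04);print("opener",h.sum(),w[h].mean(0).round(3) if h.any() else "hidden")
E
```

```text
time: 33.85
position: [0.6539, -0.0445, 0.0867]
tool_rot: [-2.892, -1.226, 0.001]
ft_force: [0.2, 0.1, -0.4]
grip_width: 0.591
t 33.9 pos [ 0.6539 -0.0445  0.0867] head 0.802 | turn units 0.03 then dx 0.01 dy 0.01 dz 1.09 (units) F [ 0.2  0.1 -0.4] w 0.591 q [ 0.53  0.48 -0.67  1.54  0.31  1.23 -0.96]
side amber 298 z [0.059 0.066 0.069]
side cover 239 [(np.float64(0.06), np.float64(0.059)), (np.float64(0.07), np.float64(0.059)), (np.float64(0.08), np.float64(0.064)), (np.float64(0.09), np.float64(0.065)), (np.float64(0.1), np.float64(0.067)), (np.float64(0.11), np.float64(0.069)), (np.float64(0.12), np.float64(0.074)), (np.float64(0.13), np.float64(0.076)), (np.float64(0.14), np.float64(0.079)), (np.float64(0.15), np.float64(0.081)), (np.float64(0.16), np.float64(0.092)), (np.float64(0.17), np.float64(0.093))]
top amber 14 z [0.062 0.064 0.068]
top cover 439 [(np.float64(0.06), np.float64(0.067)), (np.float64(0.07), np.float64(0.059)), (np.float64(0.08), np.float64(0.062)), (np.float64(0.09), np.float64(0.064)), (np.float64(0.1), np.float64(0.066)), (np.float64(0.11), np.float64(0.07)), (np.float64(0.12), np.float64(0.07)), (np.float64(0.13), np.float64(0.074)), (np.float64(0.14), np.float64(0.076)), (np.float64(0.15), np.float64(0.079)), (np.float64(0.16), np.float64(0.08)), (np.float64(0.17), np.float64(0.09))]
opener 142 [0.459 0.212 0.021]
wrist amber 6703 z [0.065 0.21  0.218]
wrist cover 33738 [(np.float64(0.06), np.float64(0.06)), (np.float64(0.07), np.float64(0.061)), (np.float64(0.08), np.float64(0.063)), (np.float64(0.09), np.float64(0.065)), (np.float64(0.1), np.float64(0.068)), (np.float64(0.11), np.float64(0.07)), (np.float64(0.12), np.float64(0.073)), (np.float64(0.13), np.float64(0.075)), (np.float64(0.14), np.float64(0.077)), (np.float64(0.15), np.float64(0.079)), (np.float64(0.16), np.float64(0.082)), (np.float64(0.17), np.float64(0.092))]
```

Jar shoulder is at 66 mm (seated), the cover leans back about 0.23 rad past upright (≈1.8 rad), the opener is flat on the deck, and the cap is held. I'm handing in.

```bash
python3 -c "
from bench import job; print(job.close_job())"
```

```text
the job is handed in; nothing more can be done
None
```

I pried the cover open with the opener, laid the opener back on the deck, unscrewed the cap, and handed the job in at about 34 s. The gripper is still holding the cap above the jar.

**Steps**
- **Opening the cover:** I slid the blade into the slot, pried the cover up to about 0.5 rad, and pushed it along its arc past upright.
- **Laying down the opener:** I put it on clear deck to the left of the carrier, not where it started.
- **Removing the cap:** I gripped it on its flats, turned it 1.05 rad anticlockwise, and lifted it about 43 mm above its screwed-on height.

**Last checks**
- **Cap:** The jaws were 51 mm apart on the 52 mm cap and the gripper was vertical. The wrist force was about -0.4 N, the cap's own weight. By the arm's reading the cap was within a few millimetres of the jar's axis.
- **Jar:** Its shoulder measured about 66 mm above the deck, so it is seated in its pocket.
- **Cover:** It leans about 0.23 rad past upright, or roughly 1.8 rad.
- **Opener:** It lies flat, with the top of its handle at 21–22 mm.

**What failed or disagreed**
- **Missed grasps:** The first two grasps closed above the opener's handle without moving it. Depth readings showed the real fingertips 30 mm short of the reported tool point, and I corrected for that from then on.
- **Not re-measured:** I did not check the bystanders at the end. I saw no unexpected contact forces, and the gasket, spanner and spare cap looked undisturbed in the later pictures.

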